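# Empty the spice crate into the wire rack, keeping the cook's order

### The job

The wooden spice crate has to be washed, so move the four seasonings that stand in it over to the empty wire rack, one to each place, in the same left-to-right order, because the cook finds them by place and without looking. Keep each one upright, set it down on the rack's floor without dropping it, let go, and leave everything else on the table where it is.

Things in the scene. Friction and masses are not known exactly. Their poses are not given: they have to be found in the camera images.
- pepper_mill: tall turned wooden pepper mill, 170 mm high: foot 58 mm across, slim waist, round head 49 mm across at 125 to 158 mm up, small steel knob on top (heights from its own underside). Origin: centre of its underside, z up. Loose, 70 to 260 g; at the start in any place of the crate, turned any way.
- salt_shaker: short salt shaker, glass below and grey dome cap above, 90 mm high, 44 mm across the body (up to about 60 mm up), cap 34 mm across (heights from its own underside). Origin: centre of its underside, z up. Loose, 70 to 260 g; at the start in any place of the crate, turned any way.
- jar_dark_label: clear spice jar with a green screw cap and a black and brown label, 106 mm high, 45 mm across the body and across the cap (cap from 85 to 105 mm up) (heights from its own underside). Origin: centre of its underside, z up. Loose, 70 to 260 g; at the start in any place of the crate, turned any way.
- jar_green_label: clear spice jar of the same form with a green screw cap, its label cream with green at the top and red at the foot, 106 mm high, 45 mm across the body and the cap (cap from 85 to 105 mm up) (heights from its own underside). Origin: centre of its underside, z up. Loose, 70 to 260 g; at the start in any place of the crate, turned any way.
- crate: spice crate of pale wood that holds the row at the start, 88 mm deep (x, away from the robot) by 334 mm long (y, to the robot's left), fixed. Origin: centre of its underside. Four places in a row centred at y = +0.123, +0.041, -0.041, -0.123 m, x = 0 in its frame, 76 mm square, floor 8 mm up, walls and partitions up to 36 mm. Left or right of the wire rack, turned by some degrees.
- wire_rack: new rack, empty: dark wooden base, steel wire rails, 88 mm deep (x, away from the robot) by 334 mm long (y, to the robot's left), fixed. Origin: centre of its underside. Four places in a row centred at y = +0.123, +0.041, -0.041, -0.123 m, x = 0 in its frame, 76 mm square, floor 8 mm up, wire up to 38 mm, end loops up to 58 mm. About 0.4 m beside the crate, turned by some degrees.
- mug: blue and white mug, a bystander, 78 mm wide, 92 mm high. Loose; leave it where it stands. Origin at the centre of its underside.
- tin: low food tin, a bystander, 86 mm across, 40 mm high. Loose; leave it where it stands. Origin at the centre of its underside.
- timer: red and cream kitchen timer, a bystander, 60 mm across, 57 mm high. Loose; leave it where it stands. Origin at the centre of its underside.
There are look-alikes about, which are no part of the job. What is meant by the pepper_mill is not pink, and is the smaller of those in its own colour.

How it is judged:
By the outcome, as a careful person would: the job done as asked, in the order asked, and still so for the second after the job is handed in, with the robot touching nothing.
It also fails if it takes over 120 s, if anything falls off the work surface, if the arm or the gripper's body presses on something with over 40 N, if the wrist force passes 120 N, or if a joint passes its speed limit or range.

### The arm

A 7-joint arm with a two-finger parallel gripper is mounted at the origin on a cart in front of the work surface, level with it; the furniture and walls round the work are solid. World frame = base frame: x ahead of the robot, y to its left, z up, the work surface at z = 0. Lengths are in mm, angles in rad, forces in N, time in s.
With the tool pointing down it reaches from about 425 to 800 mm from the base axis. Payload 8.3 kg.
Tool frame: the origin (TCP) lies at the very end of the fingers, on their centre line; the grasp point (between the pads) lies 19 mm behind it; z points along the fingers, y is the line along which they close (so a half turn about z gives the same grasp; the last joint's range is limited). The gripper opens to 85 mm and grips with 20 to 120 N. Pads are 22 mm wide; open, the fingers measure 114 mm over their backs; the gripper's body (76 mm by 85 mm) begins 54 mm behind the grasp point. The pads swing forward as they close: fully open they stand 13 mm farther back than shut.
Start: joints at [1.181, 0.383, 0.016, 1.37, -0.006, 1.388, -0.046], TCP at [200.67, -591.891, 231.279] pointing down, gripper open.
Joint ranges: [-2.95, 2.95], [-0.25, 2.06], [-1.52, 1.56], [0.18, 2.33], [-1.44, 4.58], [0.02, 2.06], [-3.01, 3.01]. Speed limits (rad/s): [2.39, 2.39, 3.01, 3.01, 3.14, 3.14, 3.14].

### API

Orientations are given as a 3x3 rotation matrix whose columns are the frame's x, y, z axes.
In Python, from station import env, eyes, workorder gives the robot as it stands.
- The arm moves only by the tool servo_tool, never from a script. Its argument "plan" is a list of rows, each a list of 7 numbers: the shift along the tool's x, y, z in m, then the turn, a rotation vector about the tool's x, y, z in rad, then the opening, from 0 (shut) to 1 (fully open). In form: [[dx, dy, dz, ax, ay, az, claw], ...]. A call has 1 to 20 rows; each row is the pose to reach, as a shift and turn from the pose commanded when the call began, along the tool's axes at that moment; what a row does not reach only later rows make up. A row lasts 1/12 s, in which the tool goes at most 41.7 mm and 7.16 degrees, less where a joint would pass 70% of its speed; a pose out of reach is approached as far as the arm can. A call with a gripper value outside its range is refused whole. The fingers move at their own pace and stop on an object; "squeeze" is the grip in N (left out, the last holds). Time passes only in rows, so rows that repeat a pose let the fingers close. It gives the time, the measured TCP pose, the force, the opening and the grip force at its end, in the units of the state.
- env.get_state(): the state, without advancing time (a new reading comes with each control period).
- eyes.capture(name): name is "side" or "top" or "wrist"; returns a dict with "img" (400x640x3 uint8, red, green, blue), "camera_matrix" (3x3 intrinsics, pixels), "R" (3x3) and "t" (3): a world point X has camera coordinates R X + t. Camera axes: x right, y down, z forward; pixel columns grow to the right and rows downward; lengths in mm; the calibration is good to about 2 mm. The wrist camera is an equidistant fisheye: a pixel r from the principal point sees the ray r / f radians off the axis. A picture is of the moment at which its call begins. There is no depth.
- workorder.sign_off(): hands the job in; it is judged then, once.
The state is a dict: "clock": time; "joints": joint angles; "qd": joint speeds; "joint_torque": joint torques, N m; "tcp_pos": TCP position; "tcp_rot": TCP orientation; "contact_force": force on the tool from outside, world axes, zero at the start; "ft_torque": the same for the moment, N m; "gripper_width": finger opening in mm; "gripper_force": force on a finger pad.
Only numpy, scipy, OpenCV 4.12 (cv2) and the standard library are available. Lean on these libraries where they do the work, as an engineer would, in place of code of your own. Each camera call takes 0.05 s, during which the arm holds its last target. There are 200 camera calls.

## Working session

There is one attempt and no reset: what is moved stays moved. The work goes in short steps, Python scripts to look and compute and a tool call to move; the robot and the scene stay as the last step left them, time stands still between calls to the robot, and variables do not carry over. Pictures are saved under pics/ and viewed, at most 14 in all, crops included, and the job is handed in when it is done.

Besides the shell and the picture viewer there is one more tool, called as name(argument=value, ...) on one line, values as JSON. servo_tool: Moves the arm, as the interface text tells. Its arguments: {"type":"object","properties":{"plan":{"type":"array"},"squeeze":{"type":"number"}},"required":["plan"]}

```bash
ls; mkdir -p pics; cat > h.py <<'E'
import numpy as np,cv2
from station import env,eyes,workorder
def save(n,f):
    c=eyes.capture(n); cv2.imwrite(f,c["img"][:,:,::-1]); np.savez(f+'.npz',**{k:np.array(v) for k,v in c.items()}); return c
E
python3 - <<'E'
from h import *
for n in("top","side","wrist"):
    c=save(n,f"pics/{n}0.png"); print(n,np.round(c["camera_matrix"],1).tolist(),np.round(c["R"],4).tolist(),np.round(c["t"],1).tolist())
s=env.get_state(); print({k:np.round(v,3).tolist() for k,v in s.items()})
E
```

```text
pics
top [[438.1, 0.0, 319.1], [0.0, 438.1, 198.9], [0.0, 0.0, 1.0]] [[-0.0002, -0.998, 0.063], [-0.9864, -0.0102, -0.1641], [0.1644, -0.0622, -0.9844]] [-2.1, 530.8, 1290.3]
side [[379.4, 0.0, 321.0], [0.0, 379.4, 200.8], [0.0, 0.0, 1.0]] [[-0.9766, -0.215, -0.0106], [-0.1247, 0.605, -0.7864], [0.1755, -0.7667, -0.6176]] [538.7, 94.8, 950.7]
wrist [[309.7, 0.0, 320.9], [0.0, 309.7, 203.8], [0.0, 0.0, 1.0]] [[0.3218, -0.9468, -0.0023], [-0.899, -0.3064, 0.3129], [-0.297, -0.0986, -0.9498]] [-624.5, -42.0, 381.4]
{'clock': 0.15, 'joints': [1.181, 0.384, 0.016, 1.371, -0.006, 1.388, -0.047], 'qd': [0.0, -0.002, 0.0, -0.004, -0.002, 0.0, -0.0], 'joint_torque': [0.002, -62.815, 0.846, -37.217, 0.017, 0.011, 0.0], 'tcp_pos': [200.526, -591.562, 230.488], 'tcp_rot': [[0.947, 0.321, -0.001], [0.321, -0.947, 0.001], [-0.0, -0.002, -1.0]], 'contact_force': [-1.007, 1.085, 0.148], 'ft_torque': [0.057, -0.015, 0.029], 'gripper_force': 0.0, 'gripper_width': 85.358}
```

View pics/top0.png

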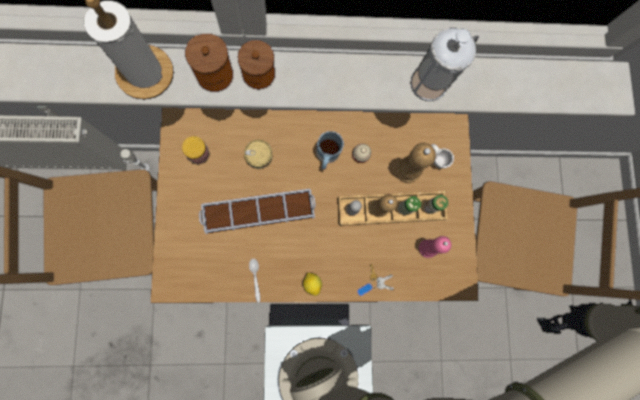

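View pics/side0.png

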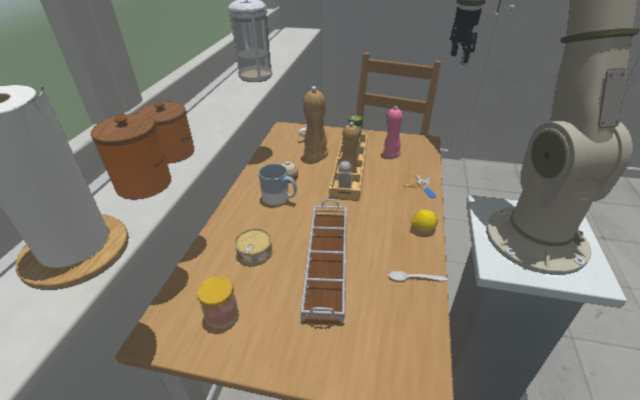

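Top view: the crate is at (338–447, 192–225). It holds, left to right, the salt shaker (354,207), a brown mill (389,203), and two green-capped jars (412,204) and (440,203). The empty rack is at (200–315, 190–232). There are three candidate mills: brown in the crate (389,203), big brown behind it (418,160) and pink (437,245). The one in the crate fits, because it isn't pink and is the smaller of the two brown ones. I'll confirm this in a crop.

```bash
python3 - <<'E'
from h import *
a=cv2.imread("pics/top0.png")
c1=cv2.resize(a[140:255,330:460],None,fx=5,fy=5,interpolation=cv2.INTER_CUBIC)
cv2.imwrite("pics/crate_crop.png",c1)
c2=cv2.resize(a[180:240,195:320],None,fx=6,fy=6,interpolation=cv2.INTER_CUBIC)
cv2.imwrite("pics/rack_crop.png",c2)
E
```

```text
(no output)
```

View pics/crate_crop.png

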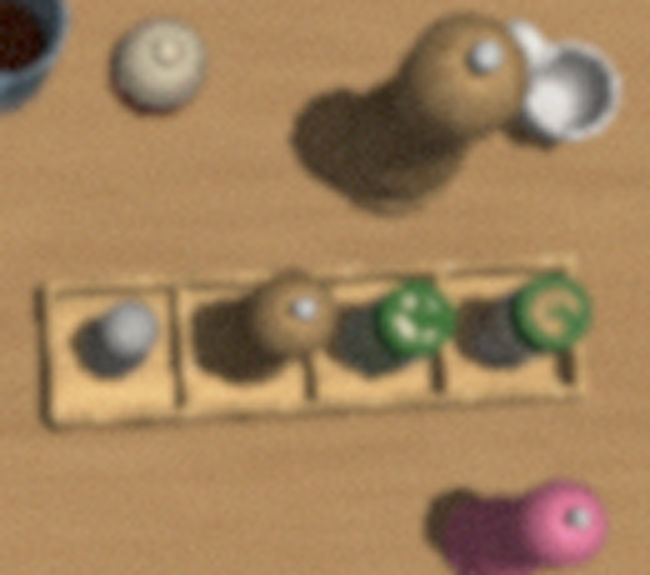

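View pics/rack_crop.png

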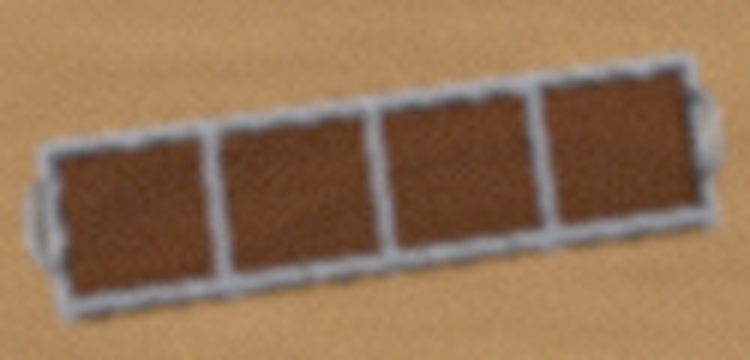

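The crops confirm it. The mill in the crate, with its knob at about (390.6,201.6), is clearly smaller than the brown one at (427,151), so it's the one meant. In crop pixels, the crate rim corners are (42,285), (52,425), (583,398) and (573,258). The rack rail corners are (45,148), (68,312), (712,215) and (690,62).

```bash
cat >> h.py <<'E'
def load(f): return dict(np.load(f+'.npz'))
def ray(c,p):
    K=c["camera_matrix"];R=c["R"];o=-R.T@c["t"]
    v=np.array([(p[0]-K[0,2])/K[0,0],(p[1]-K[1,2])/K[1,1]])
    d=np.array([*v,1.])
    return o,R.T@d
def rayfish(c,p):
    K=c["camera_matrix"];R=c["R"];v=np.array([p[0]-K[0,2],p[1]-K[1,2]]);r=np.hypot(*v);th=r/K[0,0]
    return -R.T@c["t"],R.T@np.array([*(v/max(r,1e-9)*np.sin(th)),np.cos(th)])
def plane(c,p,z,f=ray):
    o,d=f(c,p); return (o+d*(z-o[2])/d[2])[:2]
def tri(a,b):
    A=np.stack([a[1],-b[1]],1);s=np.linalg.lstsq(A,b[0]-a[0],rcond=None)[0]
    P=a[0]+s[0]*a[1];Q=b[0]+s[1]*b[1];return (P+Q)/2,np.linalg.norm(P-Q)
def box(c,pts,z):
    P=np.array([plane(c,p,z) for p in pts]) # TL,BL,BR,TR in top image: left=+y, up=+x
    ctr=P.mean(0);v=(P[0]+P[1]-P[2]-P[3])/2;L=np.hypot(*v);v=v/L # +y dir
    w=(P[0]+P[3]-P[1]-P[2])/2
    return ctr,np.degrees(np.arctan2(-v[0],v[1])),L,np.hypot(*w),v
E
python3 - <<'E'
from h import *
t=load("pics/top0.png");s=load("pics/side0.png");w=load("pics/wrist0.png")
q=lambda x0,y0,k,l:[(x0+(u+.5)/k-.5,y0+(v+.5)/k-.5) for u,v in l]
for n,l,z in(("crate",q(330,140,5,[(42,285),(52,425),(583,398),(573,258)]),36),("rack",q(195,180,6,[(45,148),(68,312),(712,215),(690,62)]),38)):
    c,y,L,W,v=box(t,l,z);print(n,c.round(1),y.round(2),L.round(),W.round(),[(c+v*k).round(1).tolist() for k in(123,41,-41,-123)])
for n,p,z in(("salt",(130,328),96),("mill",(303,308),176),("jar3",(416,318),114),("jar4",(552,313),114)):
    print(n,plane(t,q(330,140,5,[p])[0],z).round(1))
big=q(330,140,5,[(487,57)])[0]; print("big",tri(ray(t,big),ray(s,(314,90))))
print("mill",tri(ray(t,q(330,140,5,[(303,308)])[0]),ray(s,(351.5,126))))
print("salt",tri(ray(t,q(330,140,5,[(130,328)])[0]),ray(s,(345,164))))
T=env.get_state();o=-w["R"].T@w["t"];print("cam in tool",(np.array(T["tcp_rot"]).T@(o-T["tcp_pos"])).round(1))
a=cv2.imread("pics/side0.png");cv2.imwrite("pics/side_crop.png",cv2.resize(a[75:215,265:425],None,fx=4,fy=4,interpolation=cv2.INTER_CUBIC))
E
```

```text
crate [ 506.7 -227.1] 3.41 333.0 87.0 [[499.3, -104.3], [504.2, -186.2], [509.1, -268.0], [514.0, -349.9]]
rack [495.5 184.3] 8.72 325.0 81.0 [[476.9, 305.9], [489.3, 224.8], [501.7, 143.8], [514.1, 62.7]]
salt [ 504.5 -103.4]
mill [ 504.4 -188.1]
jar3 [ 509.2 -269. ]
jar4 [ 513.  -350.1]
big (array([ 633.82011372, -281.39401975,  226.68684767]), np.float64(2.579389612013725))
mill (array([ 504.24824448, -190.37352891,  166.17038994]), np.float64(3.405946513664152))
salt (array([ 504.89659488, -104.01090926,   91.77432381]), np.float64(0.528739926099738))
cam in tool [  80.     0.4 -143.5]
```

View pics/side_crop.png

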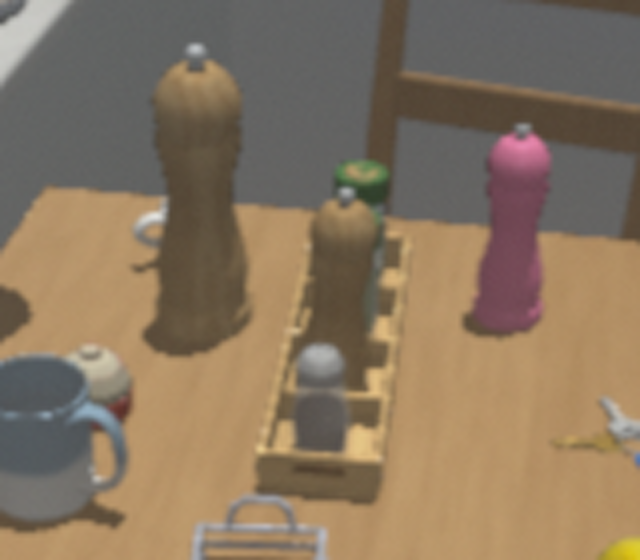

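The crop shows the crate row as salt, small brown mill, then jars. The big brown mill is at (634,-281) mm, about 235 mm tall, and its base is clear of the crate. Next is the approach above the salt.

```bash
cat >> h.py <<'E'
from scipy.spatial.transform import Rotation as Ro
def go(x,y,z,yaw):
    "tool y at yaw (deg) from world x, tool z down"
    s=env.get_state();R=np.array(s["tcp_rot"]);a=np.radians(yaw)
    Y=np.array([np.cos(a),np.sin(a),0]);Z=np.array([0,0,-1.]);T=np.stack([np.cross(Y,Z),Y,Z],1)
    d=R.T@(np.array([x,y,z])-s["tcp_pos"])/1000;r=Ro.from_matrix(R.T@T).as_rotvec()
    print("go",d.round(4),r.round(4),"clk",s["clock"])
E
python3 -c "
from h import *
go(504.5,-103.5,260,3.4)"
```

```text
go [ 0.4446 -0.3647 -0.029 ] [-1.3000e-03 -1.0000e-03 -1.3033e+00] clk 0.15
```

servo_tool(plan=[[0,0,-0.029,0,0,0,1],[0.4446,-0.3647,-0.029,-0.001,-0.001,-1.303,1],[0.4446,-0.3647,-0.029,-0.001,-0.001,-1.303,1],[0.4446,-0.3647,-0.029,-0.001,-0.001,-1.303,1],[0.4446,-0.3647,-0.029,-0.001,-0.001,-1.303,1],[0.4446,-0.3647,-0.029,-0.001,-0.001,-1.303,1],[0.4446,-0.3647,-0.029,-0.001,-0.001,-1.303,1],[0.4446,-0.3647,-0.029,-0.001,-0.001,-1.303,1],[0.4446,-0.3647,-0.029,-0.001,-0.001,-1.303,1],[0.4446,-0.3647,-0.029,-0.001,-0.001,-1.303,1],[0.4446,-0.3647,-0.029,-0.001,-0.001,-1.303,1],[0.4446,-0.3647,-0.029,-0.001,-0.001,-1.303,1],[0.4446,-0.3647,-0.029,-0.001,-0.001,-1.303,1],[0.4446,-0.3647,-0.029,-0.001,-0.001,-1.303,1],[0.4446,-0.3647,-0.029,-0.001,-0.001,-1.303,1],[0.4446,-0.3647,-0.029,-0.001,-0.001,-1.303,1],[0.4446,-0.3647,-0.029,-0.001,-0.001,-1.303,1],[0.4446,-0.3647,-0.029,-0.001,-0.001,-1.303,1],[0.4446,-0.3647,-0.029,-0.001,-0.001,-1.303,1],[0.4446,-0.3647,-0.029,-0.001,-0.001,-1.303,1]], squeeze=40)

```text
clock: 1.82
tcp_pos: [504.1, -105.3, 260.2]
tcp_rot: [[-0.056, 0.998, -0.0], [0.998, 0.056, -0.002], [-0.002, -0.0, -1.0]]
contact_force: [0.5, 0.2, 0.8]
gripper_width: 85.6
gripper_force: 0.0
```

```bash
python3 -c "
from h import *
c=save('wrist','pics/w1.png')
go(504.5,-103.5,44,3.4)
print(env.get_state()['contact_force'],env.get_state()['joints'])"
```

```text
go [0.002  0.0004 0.2163] [-0.      0.0016 -0.0028] clk 1.8667
[-0.2380428   0.60861457 -0.79990896] [ 0.60796727  0.16803019 -0.52755861  1.6006703   0.08722863  1.39583502
  0.12788263]
```

View pics/w1.png

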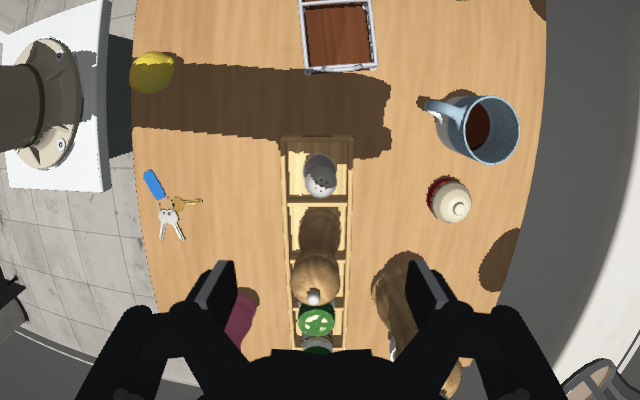

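Wrist view: the salt is at (320,175) in the crate's first place, the mill at (315,285), and a jar at (315,322). The first rack place is at the top, (340,35). I'll check the salt's position by ray.

```bash
python3 -c "
from h import *
c=load('pics/w1.png')
for p,z in(((320,185),96),((320,161),40),((313,297),178),((315,321),114)): print(p,plane(c,p,z,rayfish).round(1))
P=[plane(c,p,38,rayfish).round(1) for p in((300,1),(307,71),(379,68),(370,0))];print(P)"
```

```text
(320, 185) [ 503.1 -106.8]
(320, 161) [502.1 -92. ]
(313, 297) [ 501.6 -186.8]
(315, 321) [ 506.2 -268.4]
[array([467.8, 100.8]), array([481.1,  13.8]), array([564.3,  24. ]), array([549.4, 108.5])]
```

servo_tool(plan=[[0.001,0,0.04,0,0.001,-0.002,1],[0.001,0,0.08,0,0.001,-0.002,1],[0.001,0,0.12,0,0.001,-0.002,1],[0.001,0,0.16,0,0.001,-0.002,1],[0.001,0,0.19,0,0.001,-0.002,1],[0.001,0,0.206,0,0.001,-0.002,1],[0.001,0,0.214,0,0.001,-0.002,1],[0.001,0,0.216,0,0.001,-0.002,1],[0.001,0,0.216,0,0.001,-0.002,0.3],[0.001,0,0.216,0,0.001,-0.002,0.3],[0.001,0,0.216,0,0.001,-0.002,0.3],[0.001,0,0.216,0,0.001,-0.002,0.3],[0.001,0,0.216,0,0.001,-0.002,0.3],[0.001,0,0.216,0,0.001,-0.002,0.3],[0.001,0,0.216,0,0.001,-0.002,0.3],[0.001,0,0.216,0,0.001,-0.002,0.3],[0.001,0,0.216,0,0.001,-0.002,0.3],[0.001,0,0.216,0,0.001,-0.002,0.3]], squeeze=35)

```text
clock: 3.37
tcp_pos: [505.3, -103.3, 45.8]
tcp_rot: [[-0.061, 0.998, 0.002], [0.998, 0.061, -0.001], [-0.001, 0.002, -1.0]]
contact_force: [-2.4, -0.5, 8.2]
gripper_width: 37.8
gripper_force: 33.7
```

The opening of 37.8 mm is narrower than the 44 mm body, so the pads are on the shoulder. I'll open, go 9 mm lower and grip again. The open tips stand farther back, so they stay above the crate wall.

servo_tool(plan=[[0,0,0,0,0,0,0.8],[0,0,0,0,0,0,0.8],[0,0,0,0,0,0,0.8],[0,0,0,0,0,0,0.8],[0,0,0.005,0,0,0,0.8],[0,0,0.009,0,0,0,0.8],[0,0,0.009,0,0,0,0.8],[0,0,0.009,0,0,0,0.3],[0,0,0.009,0,0,0,0.3],[0,0,0.009,0,0,0,0.3],[0,0,0.009,0,0,0,0.3],[0,0,0.009,0,0,0,0.3],[0,0,0.009,0,0,0,0.3],[0,0,0.009,0,0,0,0.3],[0,0,0.009,0,0,0,0.3]])

```text
clock: 4.62
tcp_pos: [504.6, -103.0, 35.5]
tcp_rot: [[-0.061, 0.998, 0.0], [0.998, 0.061, -0.0], [-0.0, 0.0, -1.0]]
contact_force: [-3.7, -0.4, 6.0]
gripper_width: 39.8
gripper_force: 35.4
```

```bash
python3 - <<'E'
from h import *
c=save('side','pics/s2.png');w=save('wrist','pics/w2.png')
a=cv2.resize(c['img'][110:210,300:400,::-1],(400,400),interpolation=cv2.INTER_CUBIC)
b=cv2.resize(w['img'][100:400,170:470,::-1],(400,400))
cv2.imwrite('pics/m2.png',np.hstack([a,b]))
E
```

```text
(no output)
```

View pics/m2.png

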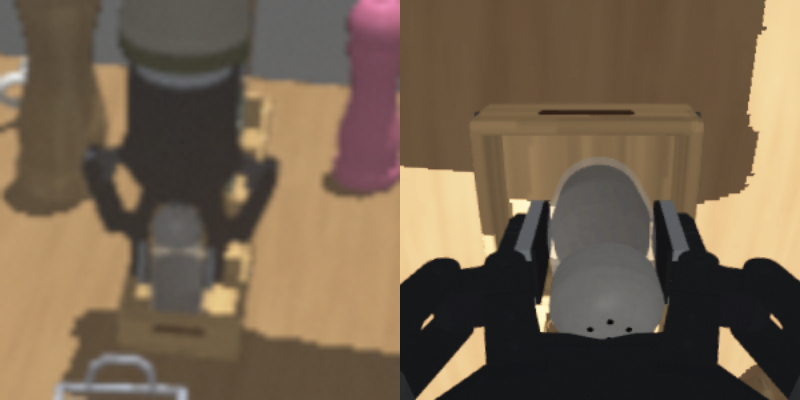

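The left view shows the pads upright on the glass body. The right view shows the shaker centred between the pads, with its cap above them. The body simply tapers, so I'll lift.

servo_tool(plan=[[0,0,-0.005,0,0,0,0.3],[0,0,-0.012,0,0,0,0.3],[0,0,-0.025,0,0,0,0.3],[0,0,-0.045,0,0,0,0.3],[0,0,-0.07,0,0,0,0.3],[0,0,-0.09,0,0,0,0.3],[0,0,-0.1,0,0,0,0.3],[0,0,-0.1,0,0,0,0.3]])

```text
clock: 5.38
tcp_pos: [506.4, -103.3, 138.0]
tcp_rot: [[-0.061, 0.998, 0.005], [0.998, 0.061, -0.002], [-0.002, 0.005, -1.0]]
contact_force: [0.6, 0.0, -0.8]
gripper_width: 39.6
gripper_force: 35.5
```

```bash
python3 - <<'E'
from h import *
w=save('wrist','pics/w3.png');c=save('side','pics/s3.png')
a=cv2.resize(c['img'][50:210,280:440,::-1],(400,400),interpolation=cv2.INTER_CUBIC)
b=cv2.resize(w['img'][100:400,170:470,::-1],(400,400))
cv2.imwrite('pics/m3.png',np.hstack([a,b]))
go(476.9,305.9,135,8.7)
E
```

```text
go [ 4.099e-01 -2.600e-03 -3.000e-04] [ 0.0002  0.0005 -0.091 ] clk 5.4833
```

View pics/m3.png

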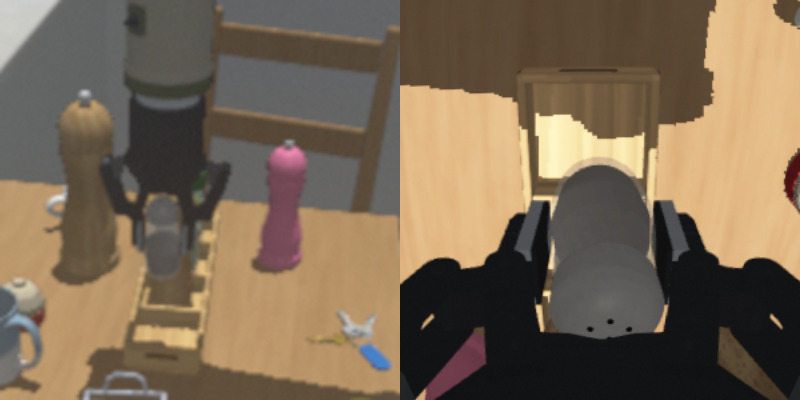

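Held upright and not shifted in the pads (right view). Carrying it over the first rack place.

servo_tool(plan=[[0.03,0,0,0,0,0,0.3],[0.065,-0.001,0,0,0,-0.01,0.3],[0.1,-0.001,0,0,0,-0.02,0.3],[0.135,-0.001,0,0,0,-0.03,0.3],[0.17,-0.001,0,0,0,-0.04,0.3],[0.205,-0.001,0,0,0,-0.05,0.3],[0.24,-0.001,0,0,0,-0.06,0.3],[0.275,-0.002,0,0,0,-0.07,0.3],[0.31,-0.002,0,0,0,-0.08,0.3],[0.345,-0.002,0,0,0,-0.091,0.3],[0.375,-0.002,0,0,0,-0.091,0.3],[0.395,-0.0025,0,0,0,-0.091,0.3],[0.41,-0.0025,0,0,0,-0.091,0.3],[0.41,-0.0025,0,0,0,-0.091,0.3],[0.41,-0.0025,0,0,0,-0.091,0.3],[0.41,-0.0025,0,0,0,-0.091,0.3]])

```text
clock: 6.82
tcp_pos: [476.9, 304.9, 133.8]
tcp_rot: [[-0.151, 0.989, -0.002], [0.989, 0.151, -0.002], [-0.001, -0.002, -1.0]]
contact_force: [0.3, -0.6, -1.1]
gripper_width: 40.0
gripper_force: 35.5
```

```bash
python3 - <<'E'
from h import *
w=save('wrist','pics/w4.png');c=save('side','pics/s4.png')
a=cv2.resize(c['img'][160:320,250:410,::-1],(400,400),interpolation=cv2.INTER_CUBIC)
b=cv2.resize(w['img'][100:400,170:470,::-1],(400,400))
cv2.imwrite('pics/m4.png',np.hstack([a,b]))
go(476.9,305.9,37,8.7)
E
```

```text
go [ 0.0016 -0.0002  0.0975] [-0.0008  0.0013 -0.0017] clk 6.9167
```

View pics/m4.png

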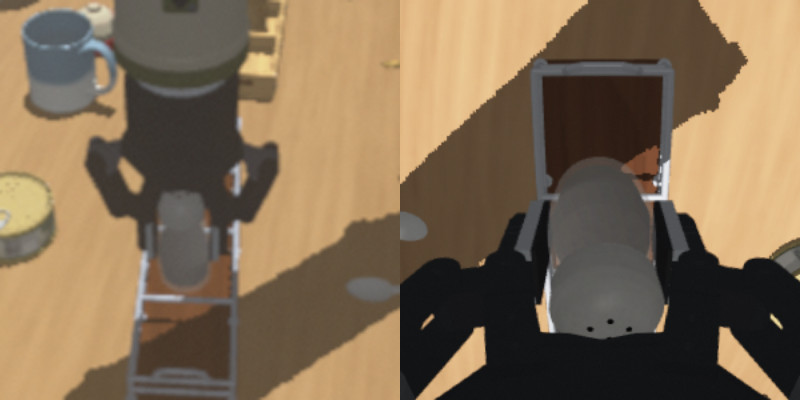

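The shaker hangs upright over the first place. In the wrist view the rack's end rail corners are at about (275,149) and (369,149) in full-picture pixels. I'll check the rack position with them.

```bash
python3 - <<'E'
from h import *
c=load('pics/w4.png')
P=[plane(c,p,38,rayfish) for p in((277,149),(368.5,149),(280,247),(366,247))]
P=np.array(P);print(P.round(1).tolist(), (P[0]+P[1])/2)
v=np.array([-np.sin(np.radians(8.72)),np.cos(np.radians(8.72))]);print((P[0]+P[1])/2-v*(167-123-2), (P[2]+P[3])/2+v*41)
E
```

```text
[[435.5, 345.1], [506.2, 356.0], [447.3, 261.5], [520.8, 272.7]] [470.88475383 350.5742791 ]
[477.25219997 309.05975598] [477.85918909 307.63541745]
```

servo_tool(plan=[[0.003,0,0.03,0,0.001,-0.002,0.3],[0.003,0,0.055,0,0.001,-0.002,0.3],[0.003,0,0.075,0,0.001,-0.002,0.3],[0.003,0,0.088,0,0.001,-0.002,0.3],[0.003,0,0.094,0,0.001,-0.002,0.3],[0.003,0,0.096,0,0.001,-0.002,0.3],[0.003,0,0.096,0,0.001,-0.002,0.3],[0.003,0,0.096,0,0.001,-0.002,0.3]])

```text
clock: 7.58
tcp_pos: [477.4, 309.5, 40.4]
tcp_rot: [[-0.153, 0.988, 0.002], [0.988, 0.153, 0.002], [0.002, 0.002, -1.0]]
contact_force: [-0.3, 0.1, -1.0]
gripper_width: 39.9
gripper_force: 35.5
```

servo_tool(plan=[[-0.001,0,0.001,0,0,0,0.3],[-0.001,0,0.002,0,0,0,0.3],[-0.001,0,0.003,0,0,0,0.3],[-0.001,0,0.003,0,0,0,0.3],[-0.001,0,0.003,0,0,0,0.3]])

```text
clock: 8.0
tcp_pos: [476.9, 308.1, 36.3]
tcp_rot: [[-0.153, 0.988, 0.0], [0.988, 0.153, 0.001], [0.001, 0.0, -1.0]]
contact_force: [-0.9, 0.2, -1.5]
gripper_width: 39.8
gripper_force: 35.5
```

servo_tool(plan=[[0,0,0.0005,0,0,0,0.3],[0,0,0.001,0,0,0,0.3],[0,0,0.0015,0,0,0,0.3],[0,0,0.0015,0,0,0,0.3]])

```text
clock: 8.33
tcp_pos: [476.9, 308.3, 35.5]
tcp_rot: [[-0.154, 0.988, 0.001], [0.988, 0.154, 0.001], [0.001, 0.001, -1.0]]
contact_force: [-3.0, -1.9, 6.6]
gripper_width: 39.5
gripper_force: 36.4
```

Contact at 6.6 N, so it's on the floor. Release and retreat.

servo_tool(plan=[[0,0,-0.001,0,0,0,0.6],[0,0,-0.001,0,0,0,0.8],[0,0,-0.001,0,0,0,0.9],[0,0,-0.001,0,0,0,0.9],[0,0,-0.02,0,0,0,0.9],[0,0,-0.05,0,0,0,1],[0,0,-0.09,0,0,0,1],[0,0,-0.13,0,0,0,1],[0,0,-0.17,0,0,0,1],[0,0,-0.205,0,0,0,1],[0,0,-0.205,0,0,0,1]])

```text
clock: 9.25
tcp_pos: [478.9, 310.3, 247.7]
tcp_rot: [[-0.154, 0.988, 0.01], [0.988, 0.154, 0.007], [0.005, 0.011, -1.0]]
contact_force: [0.4, 1.4, 0.1]
gripper_width: 85.3
gripper_force: 0.0
```

```bash
python3 - <<'E'
from h import *
w=save('wrist','pics/w5.png');c=save('side','pics/s5.png');
go(504.3,-188.5,240,3.4)
a=cv2.resize(c['img'][160:360,250:450,::-1],(400,400),interpolation=cv2.INTER_CUBIC)
b=cv2.resize(w['img'][50:350,170:470,::-1],(400,400))
cv2.imwrite('pics/m5.png',np.hstack([a,b]))
E
```

```text
go [-4.952e-01 -4.970e-02  2.000e-04] [ 0.0034 -0.002   0.0946] clk 9.35
```

View pics/m5.png

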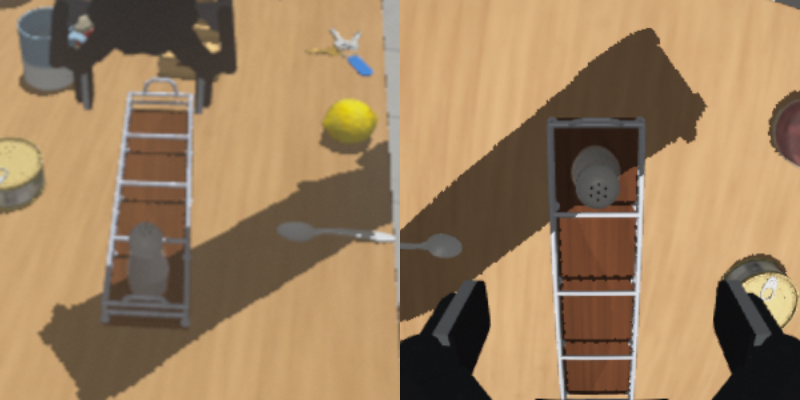

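The salt stands upright and centred in rack place 1 in both views. On to the mill.

servo_tool(plan=[[-0.04,-0.004,0,0,0,0.01,1],[-0.08,-0.008,0,0,0,0.02,1],[-0.12,-0.012,0,0,0,0.03,1],[-0.16,-0.016,0,0,0,0.04,1],[-0.2,-0.02,0,0.001,0,0.05,1],[-0.24,-0.024,0,0.002,0,0.06,1],[-0.28,-0.028,0,0.003,0,0.07,1],[-0.32,-0.032,0,0.003,-0.002,0.08,1],[-0.36,-0.036,0,0.003,-0.002,0.09,1],[-0.4,-0.04,0,0.003,-0.002,0.095,1],[-0.44,-0.044,0,0.003,-0.002,0.095,1],[-0.475,-0.048,0,0.003,-0.002,0.095,1],[-0.495,-0.05,0,0.003,-0.002,0.095,1],[-0.495,-0.05,0,0.003,-0.002,0.095,1],[-0.495,-0.05,0,0.003,-0.002,0.095,1],[-0.495,-0.05,0,0.003,-0.002,0.095,1]])

```text
clock: 10.68
tcp_pos: [503.0, -187.7, 238.0]
tcp_rot: [[-0.06, 0.998, -0.005], [0.998, 0.06, -0.0], [0.0, -0.005, -1.0]]
contact_force: [-0.4, -0.3, 0.4]
gripper_width: 85.3
gripper_force: 0.0
```

```bash
python3 - <<'E'
from h import *
w=save('wrist','pics/w6.png')
go(504.3,-188.5,126,3.4)
b=cv2.resize(w['img'][50:350,170:470,::-1],(600,600))
cv2.imwrite('pics/m6.png',b)
E
```

```text
go [-0.0014  0.0014  0.1125] [-0.004   0.0001  0.0019] clk 10.7333
```

View pics/m6.png

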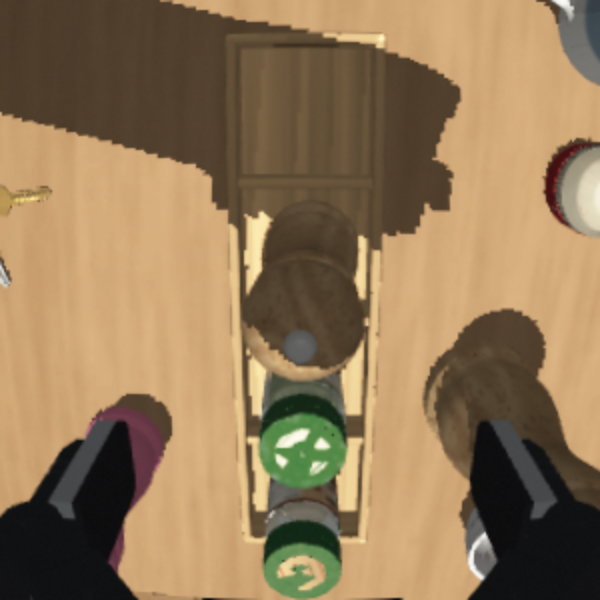

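The mill is centred between the open fingers, knob at crop (300,346). The jars behind it are at (302,448) and (302,572). Descend and grip the head.

servo_tool(plan=[[-0.001,0.001,0.03,-0.004,0,0.002,1],[-0.001,0.001,0.06,-0.004,0,0.002,1],[-0.001,0.001,0.085,-0.004,0,0.002,1],[-0.001,0.001,0.103,-0.004,0,0.002,1],[-0.001,0.001,0.112,-0.004,0,0.002,1],[-0.001,0.001,0.114,-0.004,0,0.002,1],[-0.001,0.001,0.114,-0.004,0,0.002,0.8],[-0.001,0.001,0.114,-0.004,0,0.002,0.4],[-0.001,0.001,0.114,-0.004,0,0.002,0.4],[-0.001,0.001,0.114,-0.004,0,0.002,0.4],[-0.001,0.001,0.114,-0.004,0,0.002,0.4],[-0.001,0.001,0.114,-0.004,0,0.002,0.4],[-0.001,0.001,0.114,-0.004,0,0.002,0.4],[-0.001,0.001,0.114,-0.004,0,0.002,0.4],[-0.001,0.001,0.114,-0.004,0,0.002,0.4],[-0.001,0.001,0.114,-0.004,0,0.002,0.4]])

```text
clock: 12.07
tcp_pos: [505.2, -190.3, 127.1]
tcp_rot: [[-0.057, 0.998, 0.004], [0.998, 0.057, -0.002], [-0.003, 0.004, -1.0]]
contact_force: [-0.7, 0.3, 5.5]
gripper_width: 47.2
gripper_force: 35.7
```

servo_tool(plan=[[0,0,0,0,0,0,0.4],[0,0,0,0,0,0,0.4],[0,0,-0.004,0,0,0,0.4],[0,0,-0.012,0,0,0,0.4],[0,0,-0.025,0,0,0,0.4],[0,0,-0.045,0,0,0,0.4],[0,0,-0.065,0,0,0,0.4],[0,0,-0.08,0,0,0,0.4],[0,0,-0.085,0,0,0,0.4],[0,0,-0.085,0,0,0,0.4],[0,0,-0.085,0,0,0,0.4]], squeeze=55)

```text
clock: 12.98
tcp_pos: [503.7, -189.9, 209.9]
tcp_rot: [[-0.057, 0.998, 0.001], [0.998, 0.057, -0.001], [-0.001, 0.001, -1.0]]
contact_force: [-0.1, 0.6, -2.1]
gripper_width: 46.3
gripper_force: 56.7
```

```bash
python3 - <<'E'
from h import *
w=save('wrist','pics/w7.png');c=save('side','pics/s7.png');
go(490,227,212,8.7)
a=cv2.resize(c['img'][20:220,260:460,::-1],(400,400),interpolation=cv2.INTER_CUBIC)
b=cv2.resize(w['img'][100:400,170:470,::-1],(400,400))
cv2.imwrite('pics/m7.png',np.hstack([a,b]))
E
```

```text
go [ 0.4169  0.0105 -0.0032] [-0.0008  0.0005 -0.0949] clk 13.0833
```

View pics/m7.png

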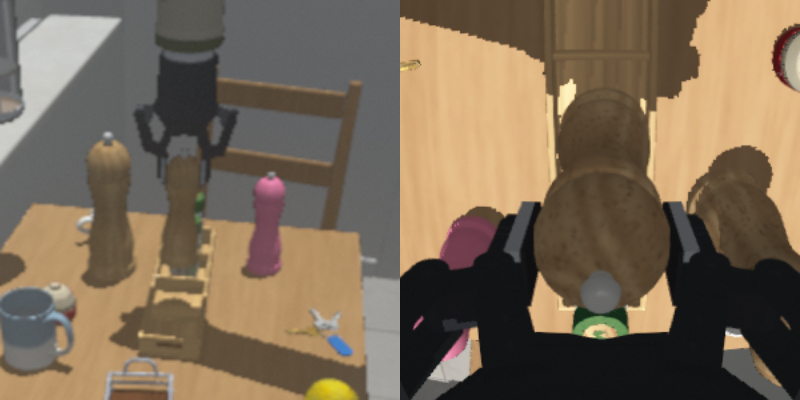

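The mill hangs upright, gripped at the head, with the crate and jars undisturbed. Carrying it to rack place 2.

servo_tool(plan=[[0.025,0.001,0,0,0,0,0.4],[0.055,0.002,0,0,0,-0.01,0.4],[0.09,0.003,0,0,0,-0.02,0.4],[0.125,0.003,0,0,0,-0.03,0.4],[0.16,0.004,0,0,0,-0.04,0.4],[0.195,0.005,0,0,0,-0.05,0.4],[0.23,0.006,0,0,0,-0.06,0.4],[0.265,0.007,0,0,0,-0.07,0.4],[0.3,0.008,0,0,0,-0.08,0.4],[0.335,0.009,0,0,0,-0.09,0.4],[0.365,0.01,0,0,0,-0.095,0.4],[0.39,0.01,0,0,0,-0.095,0.4],[0.405,0.01,0,0,0,-0.095,0.4],[0.413,0.01,0,0,0,-0.095,0.4],[0.415,0.01,0,0,0,-0.095,0.4],[0.415,0.01,0,0,0,-0.095,0.4],[0.415,0.01,0,0,0,-0.095,0.4],[0.415,0.01,0,0,0,-0.095,0.4]])

```text
clock: 14.58
tcp_pos: [490.8, 223.2, 209.6]
tcp_rot: [[-0.149, 0.989, 0.001], [0.989, 0.149, -0.002], [-0.002, 0.001, -1.0]]
contact_force: [-0.9, -0.6, -1.9]
gripper_width: 46.6
gripper_force: 56.8
```

```bash
python3 - <<'E'
from h import *
go(489.5,225.5,128,8.7)
print(env.get_state()['gripper_width'])
E
```

```text
go [ 0.0026 -0.001   0.0816] [ 0.0008  0.0023 -0.0023] clk 14.5833
46.561348046342836
```

servo_tool(plan=[[0.0025,-0.001,0.02,0.001,0.002,-0.002,0.4],[0.0025,-0.001,0.04,0.001,0.002,-0.002,0.4],[0.0025,-0.001,0.058,0.001,0.002,-0.002,0.4],[0.0025,-0.001,0.07,0.001,0.002,-0.002,0.4],[0.0025,-0.001,0.077,0.001,0.002,-0.002,0.4],[0.0025,-0.001,0.08,0.001,0.002,-0.002,0.4],[0.0025,-0.001,0.08,0.001,0.002,-0.002,0.4],[0.0025,-0.001,0.08,0.001,0.002,-0.002,0.4]])

```text
clock: 15.25
tcp_pos: [489.6, 227.3, 130.6]
tcp_rot: [[-0.153, 0.988, 0.001], [0.988, 0.153, 0.001], [0.001, 0.001, -1.0]]
contact_force: [-0.6, 0.1, -1.7]
gripper_width: 46.3
gripper_force: 56.8
```

servo_tool(plan=[[-0.001,0,0.001,0,0,0,0.4],[-0.001,0,0.002,0,0,0,0.4],[-0.001,0,0.003,0,0,0,0.4],[-0.001,0,0.003,0,0,0,0.4]])

```text
clock: 15.58
tcp_pos: [489.6, 226.4, 127.3]
tcp_rot: [[-0.153, 0.988, 0.001], [0.988, 0.153, 0.001], [0.001, 0.001, -1.0]]
contact_force: [0.0, 0.3, 0.4]
gripper_width: 46.4
gripper_force: 57.0
```

servo_tool(plan=[[0,0,0.0005,0,0,0,0.4],[0,0,0.001,0,0,0,0.4],[0,0,0.001,0,0,0,0.4]])

```text
clock: 15.83
tcp_pos: [489.9, 226.7, 127.2]
tcp_rot: [[-0.153, 0.988, 0.002], [0.988, 0.153, 0.001], [0.001, 0.002, -1.0]]
contact_force: [-1.9, -0.3, 8.8]
gripper_width: 46.4
gripper_force: 57.6
```

servo_tool(plan=[[0,0,-0.001,0,0,0,0.6],[0,0,-0.001,0,0,0,0.8],[0,0,-0.001,0,0,0,1],[0,0,-0.001,0,0,0,1],[0,0,-0.001,0,0,0,1],[0,0,-0.02,0,0,0,1],[0,0,-0.05,0,0,0,1],[0,0,-0.085,0,0,0,1],[0,0,-0.11,0,0,0,1],[0,0,-0.115,0,0,0,1]])

```text
clock: 16.67
tcp_pos: [490.8, 227.5, 245.7]
tcp_rot: [[-0.154, 0.988, 0.006], [0.988, 0.154, 0.003], [0.002, 0.007, -1.0]]
contact_force: [0.4, 0.2, 0.8]
gripper_width: 85.5
gripper_force: 0.0
```

```bash
python3 - <<'E'
from h import *
w=save('wrist','pics/w8.png');c=save('side','pics/s8.png');
go(508.5,-268.7,220,3.4)
a=cv2.resize(c['img'][140:340,240:440,::-1],(400,400),interpolation=cv2.INTER_CUBIC)
b=cv2.resize(w['img'][50:350,170:470,::-1],(400,400))
cv2.imwrite('pics/m8.png',np.hstack([a,b]))
E
```

```text
go [-0.4923 -0.0577  0.0215] [ 0.003  -0.0011  0.0947] clk 16.7667
```

View pics/m8.png

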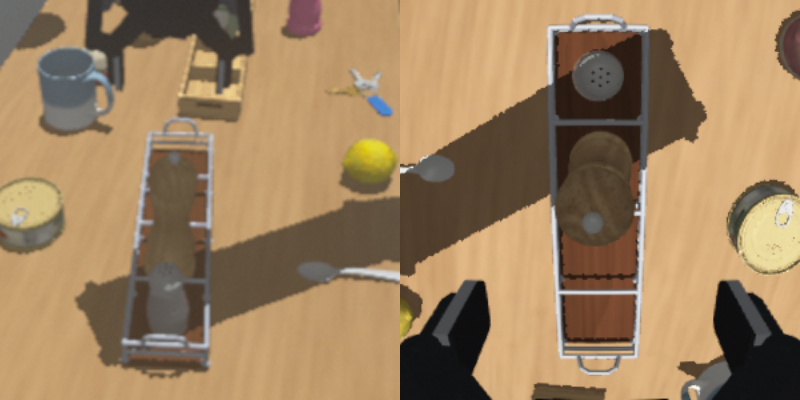

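Salt and mill both stand upright in rack places 1 and 2. Before going between them for the jars, I'll check how close the pink mill and big mill stand.

```bash
python3 - <<'E'
from h import *
t=load("pics/top0.png");s=load("pics/side0.png")
print(tri(ray(t,(445.5,243.2)),ray(s,(395.5,107.5))))
for z in (0,): print([plane(s,p,z).round() for p in((390,157),(378,155),(400,157),(304,155),(327,153),(312,162))])
go(508.5,-268.7,220,3.4)
E
```

```text
(array([ 388.90206877, -342.51505673,  164.73942973]), np.float64(1.936273939771083))
[array([ 386., -318.]), array([ 427., -323.]), array([ 354., -325.]), array([ 670., -274.]), array([ 597., -302.]), array([ 634., -237.])]
go [-0.4923 -0.0577  0.0215] [ 0.003  -0.0011  0.0947] clk 16.7667
```

servo_tool(plan=[[-0.04,-0.005,0,0,0,0.01,0.76],[-0.08,-0.01,0,0,0,0.02,0.76],[-0.12,-0.014,0,0,0,0.03,0.76],[-0.16,-0.019,0,0,0,0.04,0.76],[-0.2,-0.023,0,0.001,0,0.05,0.76],[-0.24,-0.028,0.005,0.002,0,0.06,0.76],[-0.28,-0.033,0.01,0.003,0,0.07,0.76],[-0.32,-0.037,0.015,0.003,-0.001,0.08,0.76],[-0.36,-0.042,0.02,0.003,-0.001,0.09,0.76],[-0.4,-0.047,0.0215,0.003,-0.001,0.095,0.76],[-0.44,-0.052,0.0215,0.003,-0.001,0.095,0.76],[-0.475,-0.056,0.0215,0.003,-0.001,0.095,0.76],[-0.492,-0.0575,0.0215,0.003,-0.001,0.095,0.76],[-0.492,-0.0575,0.0215,0.003,-0.001,0.095,0.76],[-0.492,-0.0575,0.0215,0.003,-0.001,0.095,0.76],[-0.492,-0.0575,0.0215,0.003,-0.001,0.095,0.76]])

```text
clock: 18.1
tcp_pos: [507.9, -267.0, 217.9]
tcp_rot: [[-0.061, 0.998, -0.004], [0.998, 0.061, 0.001], [0.001, -0.004, -1.0]]
contact_force: [-0.2, 0.3, -0.0]
gripper_width: 64.9
gripper_force: 0.0
```

```bash
python3 - <<'E'
from h import *
w=save('wrist','pics/w9.png')
hsv=cv2.cvtColor(w['img'],cv2.COLOR_RGB2HSV);m=cv2.inRange(hsv,(40,90,30),(85,255,255))
n,l,st,ce=cv2.connectedComponentsWithStats(m)
for i in range(1,n):
    if st[i,4]>80: print(st[i],ce[i].round(1),plane(w,ce[i],114,rayfish).round(1),plane(w,ce[i],104,rayfish).round(1))
go(508.5,-268.7,72,3.4);print(env.get_state()['gripper_width'])
E
```

```text
[ 295  177   52   56 1850] [320.8 204. ] [ 507.2 -268.7] [ 507.4 -272. ]
[ 298  259   46   49 1395] [320.  281.8] [ 511.2 -345.4] [ 511.6 -351.8]
go [-0.0022  0.0008  0.1463] [-0.0037 -0.0008  0.0024] clk 18.15
64.59631303944494
```

servo_tool(plan=[[-0.0025,0.0005,0.035,-0.004,0,0.002,0.76],[-0.0025,0.0005,0.07,-0.004,0,0.002,0.76],[-0.0025,0.0005,0.1,-0.004,0,0.002,0.76],[-0.0025,0.0005,0.125,-0.004,0,0.002,0.76],[-0.0025,0.0005,0.141,-0.004,0,0.002,0.76],[-0.0025,0.0005,0.146,-0.004,0,0.002,0.76],[-0.0025,0.0005,0.146,-0.004,0,0.002,0.76],[-0.0025,0.0005,0.146,-0.004,0,0.002,0.35],[-0.0025,0.0005,0.146,-0.004,0,0.002,0.35],[-0.0025,0.0005,0.146,-0.004,0,0.002,0.35],[-0.0025,0.0005,0.146,-0.004,0,0.002,0.35],[-0.0025,0.0005,0.146,-0.004,0,0.002,0.35],[-0.0025,0.0005,0.146,-0.004,0,0.002,0.35],[-0.0025,0.0005,0.146,-0.004,0,0.002,0.35],[-0.0025,0.0005,0.146,-0.004,0,0.002,0.35]], squeeze=45)

```text
clock: 19.4
tcp_pos: [509.2, -271.6, 74.9]
tcp_rot: [[-0.057, 0.998, 0.004], [0.998, 0.057, -0.002], [-0.002, 0.004, -1.0]]
contact_force: [-1.9, 1.6, 6.7]
gripper_width: 44.3
gripper_force: 46.1
```

servo_tool(plan=[[0,0,0,0,0,0,0.35],[0,0,-0.004,0,0,0,0.35],[0,0,-0.012,0,0,0,0.35],[0,0,-0.03,0,0,0,0.35],[0,0,-0.055,0,0,0,0.35],[0,0,-0.08,0,0,0,0.35],[0,0,-0.095,0,0,0,0.35],[0,0,-0.095,0,0,0,0.35],[0,0,-0.095,0,0,0,0.35],[0,0,-0.095,0,0,0,0.35]])

```text
clock: 20.23
tcp_pos: [507.5, -271.3, 167.3]
tcp_rot: [[-0.057, 0.998, 0.0], [0.998, 0.057, -0.0], [-0.0, 0.0, -1.0]]
contact_force: [0.1, 1.5, -1.6]
gripper_width: 44.4
gripper_force: 46.1
```

```bash
python3 - <<'E'
from h import *
go(501.8,144.5,168,8.7)
E
```

```text
go [ 0.4155  0.018  -0.0008] [ 0.0001  0.0002 -0.0949] clk 20.2333
```

servo_tool(plan=[[0.025,0.001,0,0,0,0,0.35],[0.055,0.002,0,0,0,-0.01,0.35],[0.09,0.004,0,0,0,-0.02,0.35],[0.125,0.005,0,0,0,-0.03,0.35],[0.16,0.007,0,0,0,-0.04,0.35],[0.195,0.008,0,0,0,-0.05,0.35],[0.23,0.01,0,0,0,-0.06,0.35],[0.265,0.011,0,0,0,-0.07,0.35],[0.3,0.013,0,0,0,-0.08,0.35],[0.335,0.015,0,0,0,-0.09,0.35],[0.365,0.016,0,0,0,-0.095,0.35],[0.39,0.017,0,0,0,-0.095,0.35],[0.405,0.018,0,0,0,-0.095,0.35],[0.413,0.018,0,0,0,-0.095,0.35],[0.4155,0.018,0,0,0,-0.095,0.35],[0.4155,0.018,0,0,0,-0.095,0.35],[0.4155,0.018,0,0,0,-0.095,0.35],[0.4155,0.018,0,0,0,-0.095,0.35]])

```text
clock: 21.73
tcp_pos: [502.5, 142.7, 167.5]
tcp_rot: [[-0.149, 0.989, 0.001], [0.989, 0.149, -0.001], [-0.001, 0.0, -1.0]]
contact_force: [-1.0, -0.5, -1.0]
gripper_width: 44.1
gripper_force: 46.1
```

```bash
python3 - <<'E'
from h import *
go(501.8,144.5,76,8.7)
E
```

```text
go [ 0.002  -0.0005  0.0915] [ 0.0004  0.0014 -0.0021] clk 21.7333
```

servo_tool(plan=[[0.001,0,0.02,0,0.001,-0.002,0.35],[0.001,0,0.045,0,0.001,-0.002,0.35],[0.001,0,0.065,0,0.001,-0.002,0.35],[0.001,0,0.08,0,0.001,-0.002,0.35],[0.001,0,0.087,0,0.001,-0.002,0.35],[0.001,0,0.09,0,0.001,-0.002,0.35],[0.001,0,0.09,0,0.001,-0.002,0.35],[0.001,0,0.09,0,0.001,-0.002,0.35]])

```text
clock: 22.4
tcp_pos: [502.9, 145.3, 78.7]
tcp_rot: [[-0.153, 0.988, 0.002], [0.988, 0.153, 0.001], [0.0, 0.002, -1.0]]
contact_force: [-0.0, 0.6, -1.8]
gripper_width: 44.4
gripper_force: 46.1
```

servo_tool(plan=[[0,0,0.001,0,0,0,0.35],[0,0,0.002,0,0,0,0.35],[0,0,0.003,0,0,0,0.35],[0,0,0.003,0,0,0,0.35]])

```text
clock: 22.73
tcp_pos: [502.4, 145.4, 75.0]
tcp_rot: [[-0.153, 0.988, 0.001], [0.988, 0.153, 0.0], [0.0, 0.001, -1.0]]
contact_force: [0.5, 0.3, -1.9]
gripper_width: 44.2
gripper_force: 46.0
```

servo_tool(plan=[[0,0,0.0005,0,0,0,0.35],[0,0,0.001,0,0,0,0.35],[0,0,0.0015,0,0,0,0.35],[0,0,0.0015,0,0,0,0.35]])

```text
clock: 23.07
tcp_pos: [502.5, 145.7, 74.8]
tcp_rot: [[-0.154, 0.988, 0.002], [0.988, 0.154, 0.0], [-0.0, 0.002, -1.0]]
contact_force: [-5.3, -1.2, 14.7]
gripper_width: 44.5
gripper_force: 47.7
```

servo_tool(plan=[[0,0,-0.0015,0,0,0,0.35],[0,0,-0.0015,0,0,0,0.7],[0,0,-0.0015,0,0,0,0.76],[0,0,-0.0015,0,0,0,0.76],[0,0,-0.0015,0,0,0,0.76],[0,0,-0.02,0,0,0,0.76],[0,0,-0.05,0,0,0,0.76],[0,0,-0.09,0,0,0,0.76],[0,0,-0.125,0,0,0,0.76],[0,0,-0.145,0,0,0,0.76],[0,0,-0.145,0,0,0,0.76]])

```text
clock: 23.98
tcp_pos: [504.4, 146.5, 223.5]
tcp_rot: [[-0.154, 0.988, 0.009], [0.988, 0.154, 0.002], [0.001, 0.009, -1.0]]
contact_force: [0.1, -0.1, -0.2]
gripper_width: 65.1
gripper_force: 0.0
```

```bash
python3 - <<'E'
from h import *
w=save('wrist','pics/w10.png')
hsv=cv2.cvtColor(w['img'],cv2.COLOR_RGB2HSV);m=cv2.inRange(hsv,(40,90,30),(85,255,255))
n,l,st,ce=cv2.connectedComponentsWithStats(m)
for i in range(1,n):
    if st[i,4]>80: print(st[i],plane(w,ce[i],114,rayfish).round(1),plane(w,ce[i],104,rayfish).round(1))
go(512.5,-348.5,220,3.4)
E
```

```text
[ 290  171   51   55 1764] [500.3 147.7] [500.7 144.6]
go [-4.90e-01 -6.69e-02  2.00e-04] [ 0.006  -0.0006  0.0947] clk 24.0333
```

Jar 3 stands at about (500,146), centred in its place. On to jar 4.

servo_tool(plan=[[-0.04,-0.005,0,0,0,0.01,0.76],[-0.08,-0.011,0,0,0,0.02,0.76],[-0.12,-0.016,0,0.001,0,0.03,0.76],[-0.16,-0.022,0,0.002,0,0.04,0.76],[-0.2,-0.027,0,0.003,0,0.05,0.76],[-0.24,-0.033,0,0.004,0,0.06,0.76],[-0.28,-0.038,0,0.005,0,0.07,0.76],[-0.32,-0.044,0,0.006,0,0.08,0.76],[-0.36,-0.049,0,0.006,0,0.09,0.76],[-0.4,-0.055,0,0.006,0,0.095,0.76],[-0.44,-0.06,0,0.006,0,0.095,0.76],[-0.475,-0.065,0,0.006,0,0.095,0.76],[-0.49,-0.067,0,0.006,0,0.095,0.76],[-0.49,-0.067,0,0.006,0,0.095,0.76],[-0.49,-0.067,0,0.006,0,0.095,0.76],[-0.49,-0.067,0,0.006,0,0.095,0.76]])

```text
clock: 25.37
tcp_pos: [511.2, -347.6, 216.8]
tcp_rot: [[-0.06, 0.998, -0.006], [0.998, 0.06, 0.002], [0.002, -0.006, -1.0]]
contact_force: [1.0, -0.2, -0.2]
gripper_width: 65.0
gripper_force: 0.0
```

```bash
python3 - <<'E'
from h import *
w=save('wrist','pics/w11.png')
hsv=cv2.cvtColor(w['img'],cv2.COLOR_RGB2HSV);m=cv2.inRange(hsv,(40,90,30),(85,255,255))
n,l,st,ce=cv2.connectedComponentsWithStats(m)
for i in range(1,n):
    if st[i,4]>80: print(st[i],plane(w,ce[i],114,rayfish).round(1),plane(w,ce[i],104,rayfish).round(1))
go(512.5,-350,72,3.4)
E
```

```text
[ 296  179   53   55 1628] [ 511.2 -350.5] [ 511.4 -353.8]
go [-0.0031  0.0017  0.1453] [-0.0057 -0.0016  0.002 ] clk 25.4167
```

servo_tool(plan=[[-0.003,0.001,0.035,-0.006,0,0.002,0.76],[-0.003,0.001,0.07,-0.006,0,0.002,0.76],[-0.003,0.001,0.1,-0.006,0,0.002,0.76],[-0.003,0.001,0.125,-0.006,0,0.002,0.76],[-0.003,0.001,0.14,-0.006,0,0.002,0.76],[-0.003,0.001,0.145,-0.006,0,0.002,0.76],[-0.003,0.001,0.145,-0.006,0,0.002,0.76],[-0.003,0.001,0.145,-0.006,0,0.002,0.35],[-0.003,0.001,0.145,-0.006,0,0.002,0.35],[-0.003,0.001,0.145,-0.006,0,0.002,0.35],[-0.003,0.001,0.145,-0.006,0,0.002,0.35],[-0.003,0.001,0.145,-0.006,0,0.002,0.35],[-0.003,0.001,0.145,-0.006,0,0.002,0.35],[-0.003,0.001,0.145,-0.006,0,0.002,0.35],[-0.003,0.001,0.145,-0.006,0,0.002,0.35]])

```text
clock: 26.67
tcp_pos: [512.6, -352.6, 75.1]
tcp_rot: [[-0.057, 0.998, 0.004], [0.998, 0.057, -0.002], [-0.002, 0.004, -1.0]]
contact_force: [-0.8, 1.3, 6.5]
gripper_width: 44.1
gripper_force: 46.4
```

servo_tool(plan=[[0,0,0,0,0,0,0.35],[0,0,-0.004,0,0,0,0.35],[0,0,-0.012,0,0,0,0.35],[0,0,-0.03,0,0,0,0.35],[0,0,-0.055,0,0,0,0.35],[0,0,-0.08,0,0,0,0.35],[0,0,-0.095,0,0,0,0.35],[0,0,-0.095,0,0,0,0.35],[0,0,-0.095,0,0,0,0.35],[0,0,-0.095,0,0,0,0.35]])

```text
clock: 27.5
tcp_pos: [510.8, -351.9, 167.1]
tcp_rot: [[-0.057, 0.998, -0.0], [0.998, 0.057, 0.001], [0.001, -0.0, -1.0]]
contact_force: [-0.7, 0.1, -1.8]
gripper_width: 44.3
gripper_force: 46.2
```

```bash
python3 - <<'E'
from h import *
go(514,64,168,8.7)
E
```

```text
go [ 0.4151  0.0268 -0.0005] [-0.0002 -0.0008 -0.0949] clk 27.5
```

servo_tool(plan=[[0.025,0.001,0,0,0,0,0.35],[0.055,0.003,0,0,0,-0.01,0.35],[0.09,0.005,0,0,0,-0.02,0.35],[0.125,0.008,0,0,0,-0.03,0.35],[0.16,0.01,0,0,0,-0.04,0.35],[0.195,0.012,0,0,0,-0.05,0.35],[0.23,0.015,0,0,0,-0.06,0.35],[0.265,0.017,0,0,0,-0.07,0.35],[0.3,0.019,0,0,0,-0.08,0.35],[0.335,0.022,0,0,0,-0.09,0.35],[0.365,0.024,0,0,0,-0.095,0.35],[0.39,0.025,0,0,0,-0.095,0.35],[0.405,0.026,0,0,0,-0.095,0.35],[0.413,0.0265,0,0,0,-0.095,0.35],[0.4155,0.0265,0,0,0,-0.095,0.35],[0.4155,0.0265,0,0,0,-0.095,0.35],[0.4155,0.0265,0,0,0,-0.095,0.35],[0.4155,0.0265,0,0,0,-0.095,0.35]])

```text
clock: 29.0
tcp_pos: [514.3, 62.4, 167.8]
tcp_rot: [[-0.149, 0.989, 0.0], [0.989, 0.149, -0.0], [-0.001, 0.0, -1.0]]
contact_force: [0.1, 0.6, -1.5]
gripper_width: 44.3
gripper_force: 46.2
```

```bash
python3 - <<'E'
from h import *
go(514,64,78.5,8.7)
E
```

```text
go [ 0.0016 -0.0001  0.0893] [ 0.0004  0.0005 -0.0023] clk 29.0
```

servo_tool(plan=[[0.001,0,0.02,0,0.001,-0.002,0.35],[0.001,0,0.045,0,0.001,-0.002,0.35],[0.001,0,0.065,0,0.001,-0.002,0.35],[0.001,0,0.08,0,0.001,-0.002,0.35],[0.001,0,0.087,0,0.001,-0.002,0.35],[0.001,0,0.09,0,0.001,-0.002,0.35],[0.001,0,0.09,0,0.001,-0.002,0.35],[0.001,0,0.09,0,0.001,-0.002,0.35]])

```text
clock: 29.67
tcp_pos: [514.8, 65.0, 79.0]
tcp_rot: [[-0.153, 0.988, 0.002], [0.988, 0.153, 0.001], [0.001, 0.002, -1.0]]
contact_force: [0.6, 0.3, -0.7]
gripper_width: 44.4
gripper_force: 46.3
```

servo_tool(plan=[[0,0,0.001,0,0,0,0.35],[0,0,0.002,0,0,0,0.35],[0,0,0.003,0,0,0,0.35],[0,0,0.003,0,0,0,0.35]])

```text
clock: 30.0
tcp_pos: [514.2, 65.2, 75.3]
tcp_rot: [[-0.153, 0.988, 0.001], [0.988, 0.153, 0.001], [0.001, 0.001, -1.0]]
contact_force: [-0.0, 0.2, -1.5]
gripper_width: 44.3
gripper_force: 46.3
```

servo_tool(plan=[[0,0,0.0005,0,0,0,0.35],[0,0,0.001,0,0,0,0.35],[0,0,0.001,0,0,0,0.35]])

```text
clock: 30.25
tcp_pos: [514.3, 65.4, 75.0]
tcp_rot: [[-0.154, 0.988, 0.001], [0.988, 0.154, 0.001], [0.001, 0.001, -1.0]]
contact_force: [-3.9, -0.5, 8.0]
gripper_width: 44.3
gripper_force: 47.1
```

Floor contact at 8 N. Release, rise, then move aside for a final look.

servo_tool(plan=[[0,0,-0.001,0,0,0,0.35],[0,0,-0.001,0,0,0,0.7],[0,0,-0.001,0,0,0,0.76],[0,0,-0.001,0,0,0,0.76],[0,0,-0.001,0,0,0,0.76],[0,0,-0.02,0,0,0,0.76],[0,0,-0.05,0,0,0,0.76],[0,0,-0.09,0,0,0,0.76],[0,0,-0.13,0,0,0,0.76],[0,0,-0.165,0,0,0,0.76],[-0.04,0,-0.17,0,0,0,0.76],[-0.08,0,-0.17,0,0,0,0.76],[-0.12,0,-0.17,0,0,0,0.76],[-0.16,0,-0.17,0,0,0,0.76],[-0.2,0,-0.17,0,0,0,0.76],[-0.22,0,-0.17,0,0,0,0.76],[-0.22,0,-0.17,0,0,0,0.76],[-0.22,0,-0.17,0,0,0,0.76]])

```text
clock: 31.75
tcp_pos: [547.5, -153.9, 243.3]
tcp_rot: [[-0.15, 0.989, -0.0], [0.989, 0.15, 0.002], [0.002, 0.0, -1.0]]
contact_force: [0.6, 1.2, 0.8]
gripper_width: 64.8
gripper_force: 0.0
```

```bash
python3 - <<'E'
from h import *
t=save('top','pics/t12.png');c=save('side','pics/s12.png')
a=cv2.resize(c['img'][90:340,190:440,::-1],(400,400),interpolation=cv2.INTER_CUBIC)
b=cv2.resize(t['img'][100:300,150:350,::-1],(400,400),interpolation=cv2.INTER_CUBIC)
cv2.imwrite('pics/m12.png',np.hstack([a,b]));print(env.get_state()['contact_force'])
E
```

```text
[-0.75106424 -1.0346544   0.59044637]
```

View pics/m12.png

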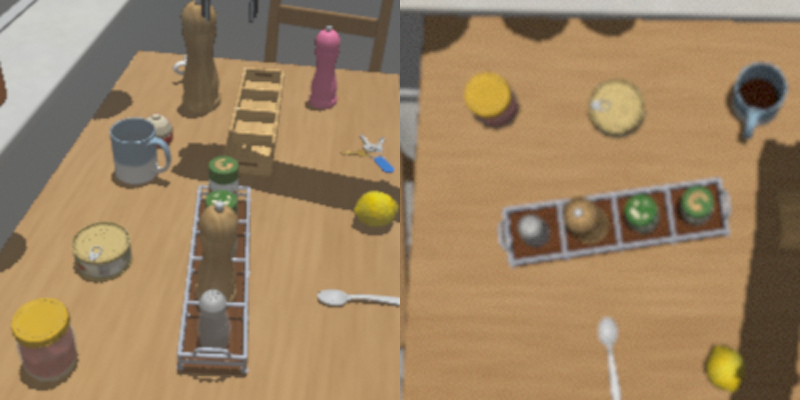

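The rack now holds, left to right (right view), the salt (533,230), mill (582,217), and jars (642,211) and (697,203). All are upright, the crate is empty and the bystanders haven't moved. Handing it in.

```bash
python3 -c "
from station import workorder
print(workorder.sign_off())"
```

```text
the job is handed in; nothing more can be done
None
```

All four seasonings now stand upright in the wire rack in their original left-to-right order, the crate is empty, nothing else was moved, and the job is handed in at about 32 s on the robot's clock.

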